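# Fit the filter cassette in the engraver's dust extractor

## Task

Fit the filter cassette into the open bay of the bench dust extractor: feel its collar down into the floating rubber port at the bottom of the bay, then swing the bail over it and press the thumb tab down until the spring catch snaps over the bail and the cassette is held fully home. Work gently, do not force the cassette or the bail, and leave the mirror, the handpiece, the burr block and the jar undisturbed.

Things in the scene. Friction and masses are not known exactly. Their poses are not given: they have to be found in the camera images.
- extractor: bench dust extractor, cream box, fixed to the table, found in varying places and yaws. Origin on the table under the middle of its filter bay; x along the bay (thumb-tab end -x, hinge end +x), z up. Housing x -95..+128, y +-95 mm, top at z 90 mm. Open bay 128 (x) x 65 (y) mm, black rubber port plate at its bottom
- bay_mid (a point): middle of the bay at the level of the free port plate's top (extractor x 0, y 0, z 56 mm). In the plate is a port 58.5 (x) x 42 (y) mm. The plate floats: the port's centre is anywhere up to 10 mm either way along x from here (not measured), held by about 9 N of friction. It is sprung too: stays up to about 2 N beyond the cassette's weight, then sinks 1 mm per 4 N, at most 7 mm
- cassette: grey filter cassette, 0.18 to 0.3 kg, upright on the table. Origin at the underside of its outlet collar, z up. Collar 56 (x) x 36 (y) x 12 mm high; frame above 100 (x) x 60 (y), z 12..56 mm; pull rib on top. Its x lies along the bay, either way round. Origin's height above the table: on the plate but not in the port 56 mm (49 if pressed hard); in the port about 44; clamped home about 39
- cassette_rib (a point): middle of the cassette's pull rib, 50 (x) x 12 (y) mm and 24 mm high, z 56..80 mm above the cassette's origin (this point at 68); grip it across y
- bail (a joint): angle of the steel bail, rad: 0 closed (level), grows swinging up and back, 1.57 upright, limits -0.03 and 1.9. Stiff hinge (0.12 N m), stays where left. Arms at y +-26 mm pass beside the rib; feet 80 mm from the hinge press the cassette from about 0.06 rad on; 8 mm round cross bar at 160 mm. The tab takes 1 rising to 6 N until it latches, 7 to 11 N past that; 0.03 rad past 0 it comes up hard
- bail_hinge (a point): middle of the bail's hinge line, at extractor x +80, y 0, z 103 mm; the line runs along extractor y; the point turns with the bail
- bail_tab (a point): upper face of the thumb tab where a thumb presses, 182 mm from the hinge; moves with the bail. The tab reaches from 161 to 195 mm from the hinge, 50 mm wide (y), 5 mm thick
- catch (a joint): slide of the bevelled spring catch at the tab end of the bay (extractor x -84..-64, y +-21 mm with its cheeks, up to z 121 mm), m: 0 sprung out over the cross bar's path; pushed back up to 0.007 towards the hinge as the bar passes; snaps out over the bar as the bail comes below about 0.01 rad, and holds it there
- mirror: oval mirror in an ornate silver frame lying face up, about 320 x 235 x 25 mm, origin under its middle; leave alone
- handpiece: dark grey engraving handpiece, 150 mm long, 28 mm thick, in a wooden rest, origin mid-length on its axis; leave alone
- burr_block: wooden block 90 x 45 x 30 mm with upright burrs to 54 mm, origin under its middle; leave alone
- burr_jar: glass jar with a metal cap, 48 mm across, 62 mm high, origin under its middle; leave alone
Things that resemble listed ones, but are neither listed nor needed, are in the scene too. What is meant by the cassette is not blue or turquoise, and is the smaller of those in its own colour.

How it is judged (in metres and radians):
On the way, in this order (a step that is already met when the one before it is completed fails the run):
1. the cassette's collar is down in the port, the bail still open (z of cassette in the frame of extractor between 0.03 and 0.0465 m and horizontal distance between cassette and extractor below 0.014 m and angle between cassette's own z axis and vertical below 0.08 rad and value of joint bail above 0.5 rad), for 0.2 s.
2. the bail is closed on the cassette and the catch has snapped out over it (value of joint bail below 0.015 rad and value of joint catch below 0.0015 m and z of cassette in the frame of extractor below 0.041 m), for 0.2 s.
At the end, for the whole second after the job is handed in: The cassette stands upright in the bay with its collar in the port, lengthwise along the bay, its underside 35 to 41 mm above the extractor's base (about 39 is home); the bail is closed (below 0.015 rad) with the catch sprung out over it (within 1.5 mm), everything at rest and let go (all of step 2 and z of cassette in the frame of extractor above 0.035 m and horizontal distance between cassette and extractor below 0.014 m and angle between cassette's own z axis and vertical below 0.05 rad and angle between the x axis of cassette and the x axis of extractor, either way round below 0.1 rad and linear speed of cassette below 0.02 m/s); the robot touches nothing.
It fails at once if the robot pushes the extractor or its bail with more than 30 N (contact force between any of the arm, the fingers and extractor above 30 N).
It fails at once if the cassette is forced down or sideways in the bay with more than 30 N before the bail clamps it (contact force between cassette and extractor above 30 N and value of joint bail above 0.3 rad).
It fails at once if the mirror, handpiece, burr block or jar is shifted by more than 20 mm (distance of any of mirror, handpiece, burr_block, burr_jar from where it was at the start of the episode above 0.02 m).
It also fails if it takes over 72 s, if anything falls off the work surface, if the arm or the gripper's body presses on something with over 40 N, if the wrist force passes 120 N, or if a joint passes its speed limit or range.

## Robot

A 6-joint arm with a two-finger parallel gripper is mounted at the origin on the work surface. World frame = base frame: x ahead of the robot, y to its left, z up, the work surface at z = 0. Lengths are in m, angles in degrees, forces in N, time in s.
With the tool pointing down it reaches from about 0.375 to 0.9 m from the base axis. Payload 3.1 kg.
Tool frame: the origin (TCP) lies at the centre of the arm's flange, where the gripper is bolted on; the fingertips stand 182 mm ahead of it and the grasp point (between the pads) lies 164 mm ahead of it; x points along the fingers, z is the direction in which the jaws open and shut, and the axes are right-handed (so a half turn about x gives the same grasp; the last joint's range is limited). The gripper opens to 87 mm and grips with 3 to 60 N. Pads are 19 mm wide; open, the fingers measure 117 mm over their backs; the gripper's body (75 mm by 190 mm) begins 51 mm behind the grasp point.
Start: joints at [60.075, 30.224, 82.088, -0, 67.689, -10.227], TCP at [0.211, 0.588, 0.405] pointing down, gripper open.
Joint ranges: [-176.69, 176.69], [-43.24, 126.21], [12.49, 139.97], [-82, 262], [0, 151.66], [-163.58, 163.58]. Speed limits (degrees/s): [159.86, 159.86, 180, 180, 180, 180].

## Interface

Orientations are given as a 3x3 rotation matrix whose columns are the frame's x, y, z axes.
In Python, from rig import bot gives the robot as it stands.
- The arm moves only by the shell command python3 -m crank 'ROWS' [OPENING]. ROWS is JSON, a list of rows, each an object with "offset": the shift along the tool's x, y, z in m, a list of three; "spin": the turn about the tool's x in rad. A call has 1 to 12 rows; each row shifts and turns the commanded pose from where the row before left it, along the tool's axes as they then stand; what a row does not reach is not made up. A row lasts 1/10 s, in which the tool goes at most 50 mm and 8.59 degrees, less where a joint would pass 70% of its speed; a pose out of reach is approached as far as the arm can. A call is refused whole if a number of a shift passes 0.05 or a number of a turn 0.15, either way. A call with a gripper value outside its range is refused whole. OPENING is the finger opening in m, from 0 to 0.087, set as the call begins (- or left out, the last holds). The fingers move at their own pace and stop on an object; the grip force is fixed at half the most. Time passes only in rows, so rows that do not move let the fingers close. It gives the time, the measured TCP pose, the force and the opening at its end, in the units of the state.
- bot.read_state(): the state, without advancing time (a new reading comes with each control period).
- bot.capture(name): name is "scene" or "top" or "wrist"; returns a dict with "pixels" (420x560x3 uint8, blue, green, red), "depth" (420x560 float32, m along the optical axis (not along the pixel's ray), 0 where there is no reading), "K" (3x3 intrinsics, pixels), "world_to_cam" (4x4, takes a point from world to camera coordinates). Camera axes: x right, y up, looking along -z (the intrinsics and any distortion apply to the point x, -y, -z); pixel columns grow to the right and rows downward; lengths in m; the calibration is good to about 2 mm. A picture is of the moment at which its call begins.
- bot.hand_in(): hands the job in, once; it reports no verdict.
Trained networks look in a picture, given as the dict that the camera call returned (one of the last four; its "shot" number tells which), for a name from the list of things; names that differ only in an ending like _2 or _b are one class to them, and where a whole thing is asked for, a point or a joint stands for the part that bears it (a point fixed in the world has none). Each returns a list of dicts, best first, with "p" (0 to 1); they miss things now and then, are a little off and sometimes report something else, mostly with a low value. They report only what shows in the picture. A call takes as long as a camera call. They do not tell look-alikes from the thing itself.
- bot.regions_of(label, picture): "region" (420x560 bool, what is visible of it) and "extent" ([centre column, centre row, width, height] in pixels, round what is visible of it).
The state is a dict: "time_s": time; "joint_positions": joint angles; "qvel": joint speeds; "tau": joint torques, N m; "position": TCP position; "tcp_rot": TCP orientation; "force": force on the tool from outside, world axes, zero at the start; "moment": the same for the moment, N m; "opening": opening from 0.0 (shut) to 1.0 (fully open).
Only numpy, scipy, OpenCV 4.12 (cv2) and the standard library are available. Lean on these libraries where they do the work, as an engineer would, in place of code of your own. Each camera call takes 0.05 s, during which the arm holds its last target.

## Working session

There is one attempt and no reset: what is moved stays moved. The work goes in short steps, Python scripts to look and compute and a shell command to move; the robot and the scene stay as the last step left them, time stands still between calls to the robot, and variables do not carry over. Pictures are saved under pics/ and viewed, and the job is handed in when it is done.

```bash
ls; mkdir -p pics; cat > h.py <<'E'
import numpy as np, cv2
from rig import bot
def world(p,mask=None):
    d=p["depth"];K=np.array(p["K"]);T=np.linalg.inv(np.array(p["world_to_cam"]))
    v,u=np.mgrid[0:420,0:560]
    x=(u-K[0,2])/K[0,0]*d;y=(v-K[1,2])/K[1,1]*d
    c=np.stack([x,-y,-d,np.ones_like(d)],-1)
    w=(c@T.T)[...,:3]; w[d==0]=np.nan
    return w
def pix(p,X):
    K=np.array(p["K"]);c=np.array(p["world_to_cam"])@np.append(X,1)
    return K[0,0]*c[0]/-c[2]+K[0,2],K[1,1]*-c[1]/-c[2]+K[1,2]
E
python3 - <<'E'
from h import *
import pickle
for n in ["scene","top","wrist"]:
    p=bot.capture(n); cv2.imwrite(f"pics/{n}0.png",p["pixels"]); pickle.dump(p,open(f"{n}0.pkl","wb"))
    print(n,list(p.keys()))
s=bot.read_state();print({k:np.round(v,3).tolist() for k,v in s.items()})
E
```

```text
pics
scene ['pixels', 'depth', 'K', 'world_to_cam', 'shot']
top ['pixels', 'depth', 'K', 'world_to_cam', 'shot']
wrist ['pixels', 'depth', 'K', 'world_to_cam', 'shot']
{'time_s': 0.15, 'joint_positions': [60.074, 30.267, 82.139, 0.001, 67.69, -10.227], 'qvel': [0.035, -0.234, -0.225, 0.109, -0.129, 0.011], 'tau': [0.001, -44.043, -17.684, 0.063, 0.055, -0.0], 'position': [0.211, 0.588, 0.404], 'tcp_rot': [[-0.001, -0.941, 0.337], [-0.001, 0.337, 0.941], [-1.0, 0.0, -0.002]], 'force': [-0.468, 0.25, -0.818], 'moment': [0.0, 0.009, -0.002], 'opening': 1.002}
```

View pics/scene0.png

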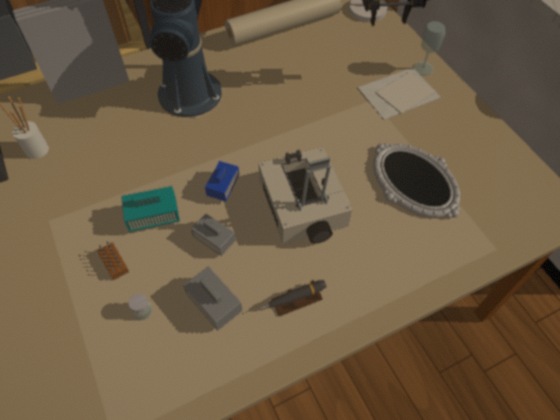

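View pics/top0.png

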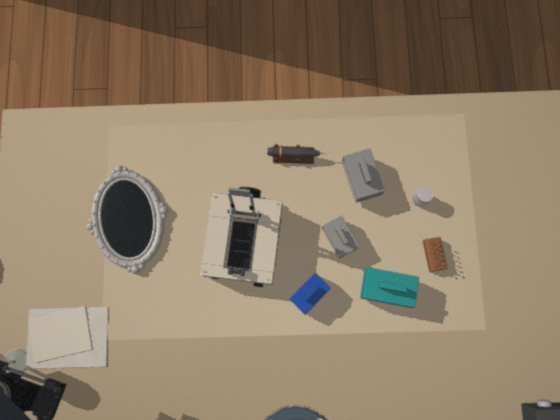

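View pics/wrist0.png

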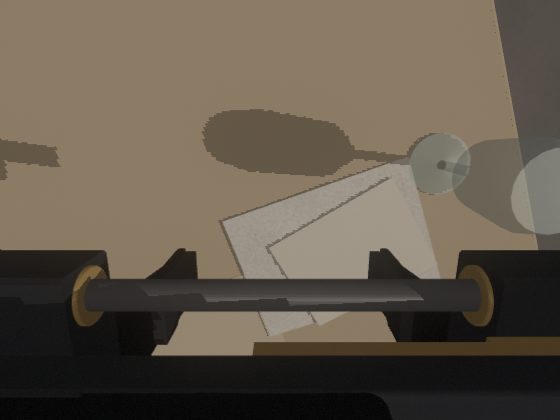

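Scene shows the extractor at scene (305,195) / top (242,238). Candidates for the cassette (top view pixels): small grey (340,237), larger grey (363,175), blue (311,294), turquoise (390,287). By the description it is the small grey one at (340,237). I'll check with a crop and depth measurement.

```bash
python3 - <<'E'
from h import *
import pickle
p=pickle.load(open("top0.pkl","rb")); w=world(p)
T=np.linalg.inv(p["world_to_cam"]);print("cam",T[:3,3].round(3),p["K"][0][0])
for n,(a,b) in dict(small=(340,237),large=(363,175)).items():
    sub=w[b-30:b+31,a-25:a+26].reshape(-1,3)
    m=(sub[:,2]>.03)&(sub[:,2]<.3); q=sub[m]
    zs=q[:,2]; print(n,m.sum(),np.histogram(zs,bins=np.arange(.03,.13,.01))[0])
    r=cv2.minAreaRect((q[:,:2]*1000).astype(np.float32));print(r)
    for lo,hi in((.045,.065),(.072,.12)):
        t=q[(zs>lo)&(zs<hi)]
        if len(t)>5:print(lo,cv2.minAreaRect((t[:,:2]*1000).astype(np.float32)),np.median(t,0))
im=p["pixels"]
c=cv2.resize(im[130:320,190:440],None,fx=3,fy=3,interpolation=cv2.INTER_CUBIC);cv2.imwrite("pics/topcrop.png",cv2.convertScaleAbs(c,alpha=1.5))
p=pickle.load(open("scene0.pkl","rb"))
c=cv2.resize(p["pixels"][130:340,110:370],None,fx=2.8,fy=2.8,interpolation=cv2.INTER_CUBIC);cv2.imwrite("pics/scenecrop.png",cv2.convertScaleAbs(c,alpha=1.5))
E
```

```text
cam [0.366 0.018 1.432] 509.5220149570949
small 831 [ 11  22 626  77  48  47   0   0   0]
((552.3610229492188, -137.3540496826172), (100.2610855102539, 61.126953125), 26.667953491210938)
0.045 ((552.3983154296875, -137.33535766601562), (100.17776489257812, 61.126953125), 26.667953491210938) [ 0.55078136 -0.13646225  0.05628309]
0.072 ((552.01953125, -137.28382873535156), (49.54802703857422, 13.04718017578125), 27.235870361328125) [ 0.55160891 -0.13671488  0.08001202]
large 1418 [ 43  51  33 266 842  26  45 112   0]
((721.7969970703125, -207.4778594970703), (129.26031494140625, 78.07075500488281), 14.613377571105957)
0.045 ((720.9673461914062, -207.5884246826172), (127.69578552246094, 75.79419708251953), 14.466294288635254) [ 0.6705317  -0.19035295  0.05343316]
0.072 ((721.5369262695312, -207.29800415039062), (127.58377838134766, 76.07198333740234), 14.903179168701172) [ 0.71909446 -0.20612024  0.07496375]
```

View pics/topcrop.png

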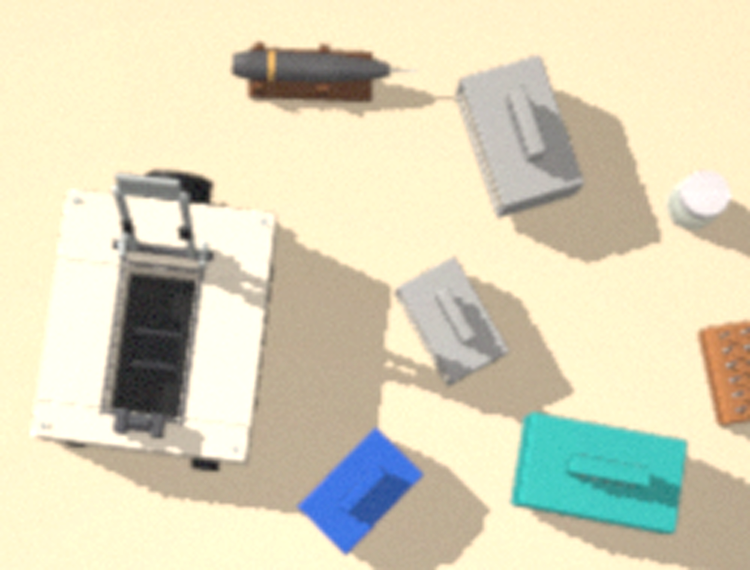

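View pics/scenecrop.png

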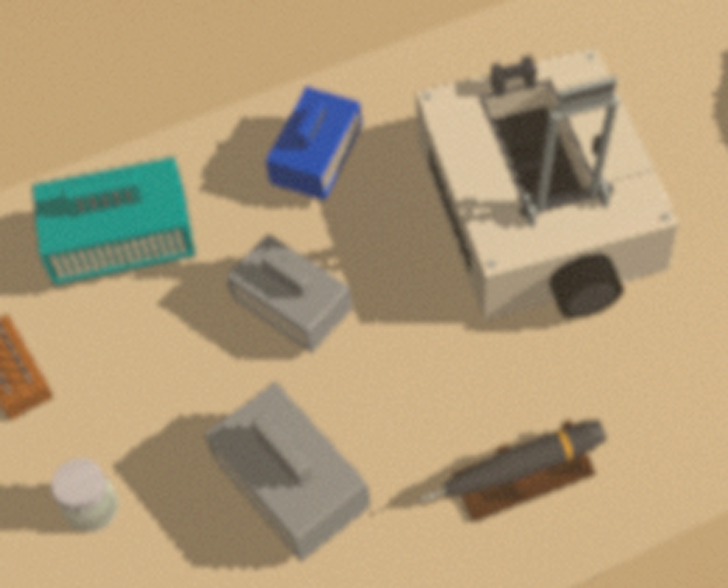

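```bash
python3 - <<'E'
from h import *
import pickle
p=pickle.load(open("top0.pkl","rb")); w=world(p)
sub=w[180:300,185:300].reshape(-1,3)
q=sub[(abs(sub[:,2]-.09)<.006)]
r=cv2.minAreaRect((q[:,:2]*1000).astype(np.float32));print(len(q),np.median(q[:,2]),r)
# bay
m=(sub[:,2]<.075)&(sub[:,2]>.02)
q0=sub[m]
a=np.deg2rad(r[2]); 
# candidates frame: x axis along long side pointing +x world
(cx,cy),(W,H),ang=r
ang=np.deg2rad(ang)
ax=np.array([np.cos(ang),np.sin(ang)])
if W<H: ax=np.array([-ax[1],ax[0]])
if ax[0]<0: ax=-ax
print("yaw",np.degrees(np.arctan2(ax[1],ax[0])))
ay=np.array([-ax[1],ax[0]])
o=np.array([cx,cy])/1000-ax*.0165
print("origin",o)
l=np.stack([(sub[:,:2]-o)@ax,(sub[:,:2]-o)@ay,sub[:,2]],1)*1000
# grid depth map in extractor coordinates
b=l[(abs(l[:,0])<80)&(abs(l[:,1])<40)]
gx=np.arange(-80,81,5);gy=np.arange(-40,41,5)
for j in range(len(gy)-1)[::-1]:
    print(gy[j]+2," ".join("%3d"%(np.median(t) if len(t:=b[(b[:,0]>=gx[i])&(b[:,0]<gx[i+1])&(b[:,1]>=gy[j])&(b[:,1]<gy[j+1])][:,2]) else -1) for i in range(len(gx)-1)))
hi=l[l[:,2]>130]; print(len(hi)); 
for t in hi[np.argsort(-hi[:,2])][::6]: print(t.round())
E
```

```text
4263 0.09048586623739574 ((564.159423828125, 128.45135498046875), (190.52801513671875, 247.5443572998047), 81.33061218261719)
yaw -8.669387817382812
origin [0.54784794 0.13093844]
37  90  93  90  93  91  91  91  91  92  93  92  90  90  92  90  92  91  87  86  88  90  90  92  90  94  92  89  97 114 111 114 112
32  89  83  62  73  77  81  78  74  79  82  91  71  76  74  77  70  81  84  68  75  81  62  78  68  81  78  82  98 106 107 112  -1
27  89  57  56  59  54  54  52  57  56  58  55  56  54  58  55  58  56  53  59  53  57  53  57  57  56  58  77  90  99 174 207 240
22  97  55  53  54  55  57  57  51  59  56  35  46  56  57  53  39  55  55  52  56  57  56  57  55  55  56  83  91  90 152 199 222
17 121  55  54  53  57  56  57  30  29  27  32  28  29  31  29  26  34  29  30  54  55  57  55  59  57  55  74  88  92 142 145  93
12 117  58  57  55  56  55  59  52  30  29  33  33  27  32  30  29  35  30  29  54  53  57  52  58  55  56  82  93  98 106 104  94
7  92  57  56  56  57  53  53  29  30  29  33  27  30  29  30  33  29  31  33  57  56  56  52  57  53  55  75  88  91 104 105  90
2  9
[... 1316 characters left out ...]
5.]
[ 85.   7. 294.]
[ 85. -12. 292.]
[ 91.  19. 291.]
[ 84.  21. 289.]
[ 84. -12. 288.]
[ 85.  24. 285.]
[ 84.  12. 283.]
[ 84.  -2. 282.]
[ 84.   3. 280.]
[ 83.  -2. 277.]
[ 83.  15. 275.]
[ 83.  23. 273.]
[ 81. -20. 271.]
[ 84.  25. 270.]
[ 83. -27. 268.]
[ 81.  13. 267.]
[ 80.   2. 266.]
[ 82.  28. 265.]
[ 87.  26. 264.]
[ 81. -22. 263.]
[ 80.   7. 262.]
[ 80. -24. 258.]
[ 79.  25. 248.]
[ 78.  25. 242.]
[ 83. -29. 235.]
[ 75.  24. 230.]
[ 80.  23. 223.]
[ 74. -27. 217.]
[ 73. -26. 208.]
[ 71.  26. 201.]
[ 75.  22. 198.]
[ 73.  22. 196.]
[ 69. -23. 192.]
[ 68.  27. 189.]
[ 68. -23. 182.]
[ 66.  20. 178.]
[ 67.  19. 173.]
[ 70. -29. 164.]
[ 67. -26. 146.]
[ 66.  27. 135.]
[ 70.  23. 131.]
```

```bash
python3 - <<'E'
from h import *
import pickle
p=pickle.load(open("top0.pkl","rb")); w=world(p)
sub=w[180:300,185:300].reshape(-1,3); sub=sub[~np.isnan(sub[:,2])]
o=np.array([.54785,.13094]);
def fr(yaw,o):
    ax=np.array([np.cos(yaw),np.sin(yaw)]);ay=np.array([-ax[1],ax[0]])
    return np.c_[(sub[:,:2]-o)@ax,(sub[:,:2]-o)@ay,sub[:,2]]*1000
# fit with score: model height map classes
def score(v):
    l=fr(v[2],v[:2]); x,y,z=l.T
    top=abs(z-90)<8; hous=(x>-95)&(x<128)&(abs(y)<95); bay=(abs(x)<64)&(abs(y)<32.5)
    floor=(z<20); low=(z<75)&(z>20)
    s=(top&hous&~bay).sum()-(top&~hous).sum()-2*(top&bay).sum()-(floor&hous).sum()+ (low&bay).sum()-(low&~bay).sum()
    return -s
from scipy.optimize import differential_evolution
b=[(.52,.56),(.11,.15),(np.radians(-14),np.radians(-4))]
for sd in (1,2):
    r=differential_evolution(score,b,seed=sd,maxiter=60,popsize=20);print(r.x[:2].round(4),np.degrees(r.x[2]).round(2),r.fun)
v=r.x;l=fr(v[2],v[:2]);x,y,z=l.T
print("port pts")
for yy in range(-15,16,5):
    m=(abs(y-yy)<2.5)&(z<45)&(abs(x)<60); print(yy,x[m].min().round(1),x[m].max().round(1))
m=(z<45)&(abs(x)<50)&(abs(y)<32); print(np.percentile(x[m],[0,2,50,98,100]).round(1),np.percentile(y[m],[0,2,50,98,100]).round(1),x[m].mean())
m=(z<45)&(abs(x)<55)&(abs(y)<30);hole=l[m]
def sc(u):
    ins=(abs(x-u[0])<29.25)&(abs(y-u[1])<21)&(abs(x)<55)&(abs(y)<30); out=~ins&(abs(x)<55)&(abs(y)<30)
    return (z[ins]>45).sum()+(z[out]<45).sum()
# pixel rays: restrict plate level by back-projecting: just brute
best=[(sc((a,c)),a,c) for a in np.arange(-14,14,.5) for c in np.arange(-5,5,.5)]
mn=min(best)[0]; B=np.array([t for t in best if t[0]<=mn+3]);print(mn,B[:,1:].mean(0),len(B))
t=l[(z>275)];print("tab",t.mean(0)); import math
T=np.linalg.inv(p["world_to_cam"]);print(T[:3,3])
E
```

```text
[0.5356 0.1331] -8.84 -4956.0
[0.5356 0.1329] -8.68 -4954.0
port pts
-15 -29.7 27.0
-10 -28.2 28.8
-5 -28.1 28.1
0 -28.9 27.5
5 -29.2 26.9
10 -29.4 26.7
15 -27.0 28.2
[-29.7 -28.7  -0.8  27.6  28.8] [-18.9 -18.1   1.9  22.   23.2] -0.6350193408044046
35 [-1.88461538  0.88461538] 13
tab [ 97.89135763  -1.54793217 290.25561856]
[0.36613887 0.01799634 1.43158798]
```

```bash
cat >> h.py <<'E'
def go(target,yaw=None):
    s=bot.read_state();R=np.array(s["tcp_rot"]);P=np.array(s["position"])
    print("t",round(s["time_s"],2),"P",P.round(4),"jawyaw",np.degrees(np.arctan2(R[1,2],R[0,2])).round(2),"tilt",np.degrees(np.arccos(-R[2,0])).round(2),"F",np.round(s["force"],2),"op",np.round(s["opening"],3),"J",np.round(s["joint_positions"],1))
    print("tool offset total",(R.T@(np.array(target)-P)).round(4))
    if yaw is not None:
        d=(yaw-np.degrees(np.arctan2(R[1,2],R[0,2]))+180)%360-180; print("spin total",-np.radians(d).round(4))
    return s
E
python3 -m crank '[{"offset":[0,0,0],"spin":-0.1355},{"offset":[0,0,0],"spin":-0.1355},{"offset":[0,0,0],"spin":-0.1355},{"offset":[0,0,0],"spin":-0.1355},{"offset":[0,0,0],"spin":-0.1355},{"offset":[0,0,0],"spin":-0.1355},{"offset":[0,0,0],"spin":0}]' 0.087
python3 -c "
from h import *
go([.5522,-.1373,.404],116.9)"
```

```text
time_s: 0.85
position: [0.2106, 0.5883, 0.4044]
tcp_rot: [[-0.0, -0.892, -0.452], [-0.001, -0.452, 0.892], [-1.0, 0.001, -0.0]]
force: [-0.9, 0.7, -0.1]
opening: 1.003
t 0.85 P [0.2106 0.5883 0.4044] jawyaw 116.87 tilt 0.05 F [-0.85  0.74 -0.08] op 1.003 J [ 60.1  30.2  82.1  -0.   67.7 -56.8]
tool offset total [ 8.000e-04  2.320e-02 -8.016e-01]
spin total -0.0006
```

```bash

python3 -m crank '[{"offset":[0,0,-0.02],"spin":0},{"offset":[0,0,-0.03],"spin":0},{"offset":[0,0,-0.04],"spin":0},{"offset":[0,0,-0.045],"spin":0},{"offset":[0,0,-0.045],"spin":0},{"offset":[0,0,-0.045],"spin":0},{"offset":[0,0,-0.045],"spin":0},{"offset":[0,0,-0.045],"spin":0},{"offset":[0,0,-0.045],"spin":0},{"offset":[0,0,-0.045],"spin":0},{"offset":[0,0,-0.045],"spin":0},{"offset":[0,0,-0.04],"spin":0}]'
python3 -m crank '[{"offset":[0,0.005,-0.04],"spin":0},{"offset":[0,0.006,-0.04],"spin":0},{"offset":[0,0.006,-0.04],"spin":0},{"offset":[0,0.006,-0.03],"spin":0},{"offset":[0,0,-0.02],"spin":0},{"offset":[0,0,-0.01],"spin":0},{"offset":[0,0,0],"spin":0}]'
python3 -c "
from h import *
go([.5522,-.1373,.404],116.9)"
```

```text
time_s: 2.05
position: [0.4329, 0.1494, 0.4049]
tcp_rot: [[0.001, -0.894, -0.448], [-0.0, -0.448, 0.894], [-1.0, -0.001, -0.0]]
force: [0.6, 0.3, 0.4]
opening: 0.999
time_s: 2.75
position: [0.4936, -0.0204, 0.4047]
tcp_rot: [[0.0, -0.893, -0.449], [-0.0, -0.449, 0.893], [-1.0, -0.0, -0.0]]
force: [0.0, 0.1, 0.4]
opening: 1.002
t 2.75 P [ 0.4936 -0.0204  0.4047] jawyaw 116.69 tilt 0.03 F [0.01 0.09 0.36] op 1.002 J [ -15.4   20.2  100.5    0.    59.3 -132. ]
tool offset total [ 7.000e-04  1.000e-04 -1.307e-01]
spin total -0.0036
```

```bash

python3 -m crank '[{"offset":[0,0,-0.025],"spin":0},{"offset":[0.01,0,-0.035],"spin":0},{"offset":[0.02,0,-0.035],"spin":0},{"offset":[0.02,0,-0.0257],"spin":0},{"offset":[0.02,0,-0.01],"spin":0},{"offset":[0.02,0,0],"spin":0},{"offset":[0,0,0],"spin":0}]' 0.045
python3 -c "
from h import *
go([.5522,-.1373,.242],116.9)
for n in ['wrist','top']:
    p=bot.capture(n);cv2.imwrite('pics/%s1.png'%n,p['pixels'])
    if n=='wrist':
        w=world(p);T=np.linalg.inv(p['world_to_cam']);print(T[:3,3])
        m=(abs(w[...,2]-.08)<.004)&(np.hypot(w[...,0]-.552,w[...,1]+.137)<.05)
        print(m.sum(),cv2.minAreaRect((w[m][:,:2]*1000).astype(np.float32)))
        m=(abs(w[...,2]-.056)<.004)&(np.hypot(w[...,0]-.552,w[...,1]+.137)<.08)
        print(m.sum(),cv2.minAreaRect((w[m][:,:2]*1000).astype(np.float32)))
"
```

```text
time_s: 3.45
position: [0.551, -0.1346, 0.3121]
tcp_rot: [[-0.007, -0.892, -0.452], [0.004, -0.452, 0.892], [-1.0, 0.004, 0.006]]
force: [-0.3, -0.7, 0.1]
opening: 0.536
t 3.45 P [ 0.551  -0.1346  0.3121] jawyaw 116.87 tilt 0.43 F [-0.26 -0.7   0.13] op 0.536 J [ -25.    33.    95.3    0.    52.2 -141.9]
tool offset total [ 0.0701 -0.0002 -0.0034]
spin total -0.0006
[ 0.48822852 -0.16663425  0.29142549]
1353 ((550.3768310546875, -140.37557983398438), (50.0739631652832, 11.814597129821777), 26.861125946044922)
8777 ((546.69580078125, -142.03915405273438), (91.73786163330078, 60.020565032958984), 26.778871536254883)
```

View pics/wrist1.png

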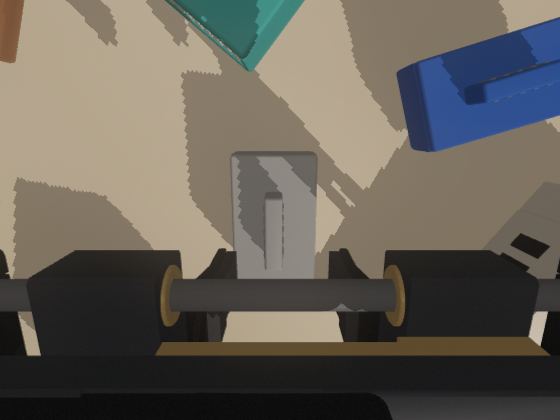

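```bash

python3 -m crank '[{"offset":[0.01,0,0],"spin":0},{"offset":[0,0,0],"spin":0}]'
python3 -c "
from h import *
p=bot.capture('wrist');
w=world(p)
m=(abs(w[...,2]-.08)<.004)&(np.hypot(w[...,0]-.552,w[...,1]+.137)<.05)
r=cv2.minAreaRect((w[m][:,:2]*1000).astype(np.float32));print(m.sum(),r, w[m].mean(0))
go([r[0][0]/1000,r[0][1]/1000,.242],r[2]+90)
"
```

```text
time_s: 3.75
position: [0.552, -0.1354, 0.3047]
tcp_rot: [[-0.0, -0.892, -0.453], [0.0, -0.453, 0.892], [-1.0, 0.0, 0.0]]
force: [0.3, 0.1, -0.3]
opening: 0.519
1435 ((550.134033203125, -140.40325927734375), (49.46141052246094, 11.75463581085205), 27.158939361572266) [ 0.54921117 -0.14069918  0.07890744]
t 3.8 P [ 0.552  -0.1356  0.305 ] jawyaw 116.91 tilt 0.01 F [ 0.08  0.34 -0.23] op 0.514 J [ -25.1   33.6   95.5    0.    50.9 -142. ]
tool offset total [ 0.063   0.0039 -0.0034]
spin total -0.0043
```

```bash

python3 -m crank '[{"offset":[0.01,0.0025,-0.0028],"spin":-0.004},{"offset":[0.015,0,0],"spin":0},{"offset":[0.015,0,0],"spin":0},{"offset":[0.012,0,0],"spin":0},{"offset":[0.008,0,0],"spin":0},{"offset":[0.003,0,0],"spin":0},{"offset":[0,0,0],"spin":0},{"offset":[0,0,0],"spin":0}]'
python3 -m crank '[{"offset":[0,0,0],"spin":0},{"offset":[0,0,0],"spin":0},{"offset":[0,0,0],"spin":0},{"offset":[0,0,0],"spin":0},{"offset":[0,0,0],"spin":0},{"offset":[0,0,0],"spin":0}]' 0
python3 -c "
from h import *
go([.552,-.1373,.242],116.9)"
```

```text
time_s: 4.6
position: [0.5514, -0.1399, 0.2421]
tcp_rot: [[0.001, -0.89, -0.456], [-0.0, -0.456, 0.89], [-1.0, -0.001, -0.001]]
force: [-0.8, -1.4, 0.3]
opening: 0.514
time_s: 5.2
position: [0.5512, -0.1398, 0.2418]
tcp_rot: [[0.0, -0.89, -0.456], [-0.0, -0.456, 0.89], [-1.0, -0.0, -0.0]]
force: [-0.1, 0.1, 0.3]
opening: 0.132
t 5.2 P [ 0.5512 -0.1398  0.2418] jawyaw 117.12 tilt 0.01 F [-0.14  0.13  0.27] op 0.132 J [ -25.5   39.4   97.5   -0.    43.2 -142.6]
tool offset total [-0.0002 -0.0018  0.0018]
spin total 0.0038
```

```bash

python3 -m crank '[{"offset":[-0.005,0,0],"spin":0},{"offset":[-0.015,0,0],"spin":0},{"offset":[-0.02,0,0],"spin":0},{"offset":[-0.025,0,0],"spin":0.1},{"offset":[-0.025,0,0],"spin":0.1},{"offset":[-0.025,0,0],"spin":0.1},{"offset":[-0.015,0,0],"spin":0.1},{"offset":[-0.008,0,0],"spin":0.1},{"offset":[0,0,0],"spin":0.1},{"offset":[0,0,0],"spin":0.025},{"offset":[0,0,0],"spin":0}]'
python3 -c "
from h import *
yaw=np.radians(-8.75);T=np.array([.5356,.133])+np.array([np.cos(yaw),np.sin(yaw)])*-.0018
go([*T,.38],81.25);print(T)
p=bot.capture('top');w=world(p);cv2.imwrite('pics/top2.png',p['pixels'])
"
```

```text
time_s: 6.3
position: [0.5509, -0.1396, 0.3795]
tcp_rot: [[-0.001, -0.989, 0.15], [0.0, 0.15, 0.989], [-1.0, 0.001, 0.0]]
force: [-0.4, 0.1, -2.1]
opening: 0.139
t 6.3 P [ 0.5509 -0.1396  0.3795] jawyaw 81.38 tilt 0.06 F [-0.36  0.08 -2.15] op 0.139 J [ -25.5   27.7   91.9   -0.    60.5 -106.9]
tool offset total [-0.0004  0.0578  0.2673]
spin total 0.0022
[0.53382095 0.13327382]
```

View pics/top2.png

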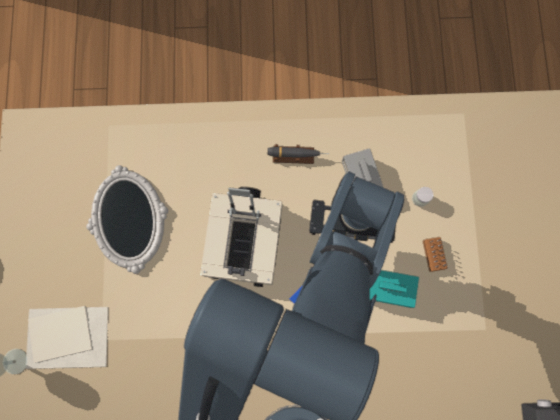

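```bash

python3 -m crank '[{"offset":[0,0.008,0.01],"spin":0},{"offset":[0,0.01,0.02],"spin":0},{"offset":[0,0.012,0.03],"spin":0},{"offset":[0,0.012,0.035],"spin":0},{"offset":[0,0.012,0.035],"spin":0},{"offset":[0,0.004,0.02],"spin":0},{"offset":[0,0,0.01],"spin":0},{"offset":[0,0,0],"spin":0},{"offset":[0,0,0],"spin":0}]'
python3 -c "
from h import *
import pickle
yaw=np.radians(-8.75);T=np.array([.5356,.133])+np.array([np.cos(yaw),np.sin(yaw)])*-.0018
go([*T,.38],81.25);print(T)
p=bot.capture('wrist');w=world(p);cv2.imwrite('pics/wrist2.png',p['pixels']);p['s']=bot.read_state();pickle.dump(p,open('wrist2.pkl','wb'))
"
```

```text
time_s: 7.25
position: [0.5183, 0.0268, 0.3797]
tcp_rot: [[0.0, -0.989, 0.151], [-0.001, 0.151, 0.989], [-1.0, -0.0, -0.001]]
force: [0.1, 0.4, -1.0]
opening: 0.137
t 7.25 P [0.5183 0.0268 0.3797] jawyaw 81.34 tilt 0.04 F [ 0.06  0.37 -1.02] op 0.137 J [ -9.4  24.   98.8  -0.   57.2 -90.7]
tool offset total [-0.0003  0.0007  0.1076]
spin total 0.0015
[0.53382095 0.13327382]
```

View pics/wrist2.png

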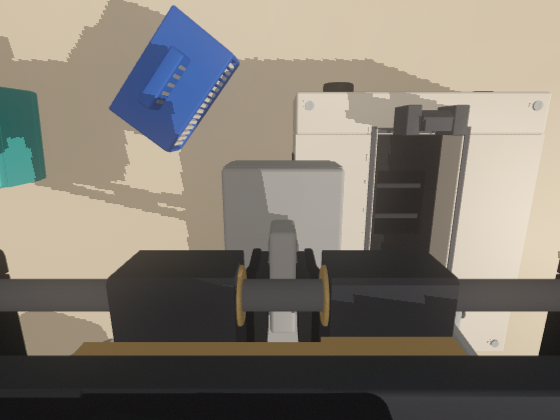

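```bash
python3 - <<'E'
from h import *
import pickle
p=pickle.load(open("wrist2.pkl","rb"));w=world(p)
im=p["pixels"][80:300,280:560];c=cv2.convertScaleAbs(cv2.resize(im,None,fx=2.8,fy=2.6,interpolation=cv2.INTER_CUBIC),alpha=2.5,beta=10);cv2.imwrite("pics/w2c.png",c)
yaw=np.radians(-8.75);ax=np.array([np.cos(yaw),np.sin(yaw)]);ay=np.array([-ax[1],ax[0]]);o=np.array([.5356,.133])
l=np.stack([(w[...,:2]-o)@ax,(w[...,:2]-o)@ay,w[...,2]],-1)*1000
L=l.reshape(-1,3);L=L[~np.isnan(L[:,2])];x,y,z=L.T
top=abs(z-90)<4
for yy in (-80,-60,-45,45,60,80):
    m=top&(abs(y-yy)<4);print("housing -x edge at y",yy,x[m].min().round(1) if m.any() else None)
for xx in (-80,-50,-20): 
    m=top&(abs(x-xx)<4);print("y edges at x",xx,y[m&(y<0)].min().round(1),y[m&(y<0)].max().round(1),y[m&(y>0)].min().round(1),y[m&(y>0)].max().round(1),np.median(z[m]))
low=(z<50)&(z>20)&(abs(x)<50)&(abs(y)<30)
for yy in range(-25,26,5):
    m=(abs(y-yy)<2.5)&(abs(x)<70)&(z<62); 
    if m.any():
        g=[("%d"%np.median(z[m&(abs(x-xx)<1)]) if (m&(abs(x-xx)<1)).any() else ".") for xx in range(-66,0,2)];print(yy," ".join(g))
# rib in wrist
s=p["s"];R=np.array(s["tcp_rot"]);P=np.array(s["position"])
t=(w-P)@R; 
m=(abs(t[...,0]-.162)<.01)&(abs(t[...,2])<.012)&(abs(t[...,1])<.06)
q=t[m];print("rib",m.sum(),np.percentile(q[:,0],[5,50,95]).round(4),q[:,1].min(),q[:,1].max(),q[:,2].min(),q[:,2].max())
m=(abs(t[...,0]-.186)<.006)&(abs(t[...,2])<.05)&(abs(t[...,1])<.08)
q=t[m];print("frame",m.sum(),np.median(q[:,0]),np.percentile(q[:,1],[0,1,99,100]),np.percentile(q[:,2],[0,1,99,100]))
E
```

```text
housing -x edge at y -80 -95.7
housing -x edge at y -60 -95.6
housing -x edge at y -45 -95.7
housing -x edge at y 45 -95.8
housing -x edge at y 60 -95.9
housing -x edge at y 80 -95.9
y edges at x -80 -97.9 -0.0 0.5 91.9 89.17042264327569
y edges at x -50 -97.6 -35.5 28.7 92.8 89.23476102772854
y edges at x -20 -59.7 -35.6 28.4 92.9 89.29857406081804
-25 . 54 55 54 55 55 55 55 54 54 54 55 55 55 55 55 55 55 55 55 54 55 55 54 55 55 55 55 55 55 56 54 55
-20 . 55 54 55 55 55 54 54 54 55 55 55 55 55 54 55 55 . . . . . . . . . . . . . . . .
-15 . 55 54 55 55 55 55 54 55 55 55 54 55 55 55 55 55 . 28 29 29 29 28 29 31 32 31 28 28 29 29 29 29
-10 . 54 55 54 55 54 55 55 55 55 55 55 55 55 54 55 54 . 29 29 29 29 29 29 31 32 31 29 29 29 29 29 28
-5 . 55 55 54 55 55 55 55 54 55 55 55 55 55 54 55 55 . 29 29 29 29 29 29 31 31 31 28 29 29 29 29 28
0 . 55 55 55 55 55 55 55 55 55 55 55 55 55 54 55 55 . 28 29 29 29 29 29 31 32 31 29 29 28 29 29 28
5 . 55 55 55 55 55 55 55 55 55 55 55 55 55 55 54 55 . 30 29 29 29 29 29 31 32 31 28 29 29 29 29 29
10 . 55 55 55 55 55 55 55 55 55 55 55 55 55 55 54 54 . 28 29 29 29 29 29 30 32 32 28 28 29 29 29 29
15 . 55 55 55 55 54 55 55 54 55 55 55 55 55 54 55 55 . 29 28 29 29 29 29 31 32 31 29 29 29 28 29 28
20 . 55 55 55 55 54 55 55 55 55 55 55 55 55 55 55 55 54 54 51 50 51 49 52 49 50 50 49 52 50 50 53 51
25 . 55 55 55 55 55 55 55 55 55 55 55 55 55 54 55 55 55 55 54 54 54 54 54 54 55 54 54 54 54 54 55 55
rib 2504 [0.1562 0.1629 0.1685] -0.023567335707817497 0.026242894145693293 -0.011963531858022501 0.011993682782264925
frame 9748 0.18677162834953873 [-0.0450965  -0.04263046  0.05073399  0.051006  ] [-0.03002471 -0.02898953  0.02917719  0.03020741]
```

View pics/w2c.png

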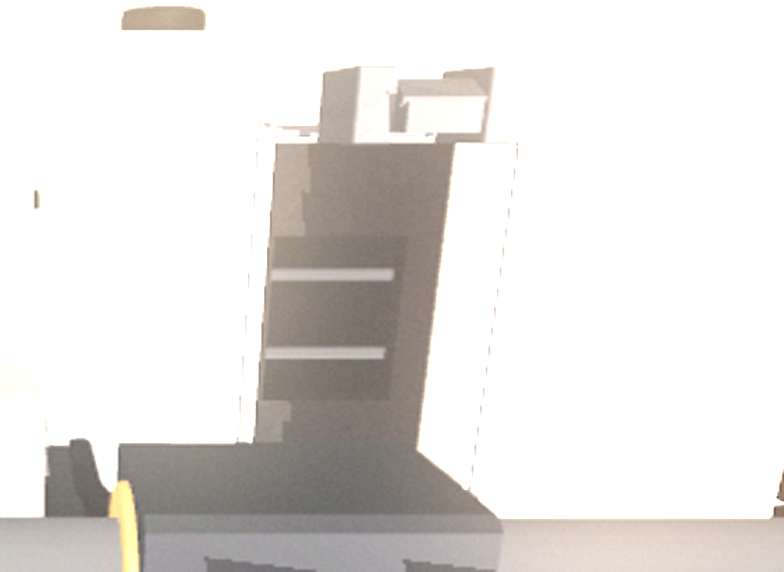

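```bash
python3 - <<'E'
from h import *
import pickle
p=pickle.load(open("wrist2.pkl","rb"));w=world(p)
s=p["s"];R=np.array(s["tcp_rot"]);P=np.array(s["position"])
t=((w-P)@R)*1000; z=w[...,2]*1000
L=t.reshape(-1,3);zz=z.ravel()
# plate points
for q in range(92,134,4):
    m=(abs(L[:,2]-q)<2)&(zz<62)&(zz>20)&(abs(L[:,1])<80)
    pl=m&(zz>52.5); ho=m&(zz<45)
    ys=np.sort(L[pl,1]); g=np.diff(ys); i=np.argmax(g) if len(g) else 0
    if len(ys)>1: print(q,"plate gap tool-y",ys[i].round(1),ys[i+1].round(1),"range",ys[0].round(1),ys[-1].round(1),"hole",L[ho,1].min().round(1) if ho.any() else None,L[ho,1].max().round(1) if ho.any() else None)
# walls z~90
for yy in (60,40,20,0):
    m=(abs(L[:,1]-yy)<3)&(abs(zz-89.3)<3)&(L[:,2]>50)&(L[:,2]<220)
    a=np.sort(L[m,2]);g=np.diff(a)
    i=np.argmax(g) if len(g) else 0
    if len(a)>1: print("bay z edges",yy,a[i].round(1),a[i+1].round(1),"outer",a[0].round(1),a[-1].round(1))
for q in (70,80,90,140,150,160):
    m=(abs(L[:,2]-q)<3)&(abs(zz-89.3)<3); print("outer y",q,L[m,1].max().round(1))
E
```

```text
92 plate gap tool-y -25.6 33.0 range -41.2 63.1 hole -31.3 28.9
96 plate gap tool-y -25.0 33.0 range -40.9 63.1 hole -31.4 29.0
100 plate gap tool-y -25.3 32.9 range -41.1 63.1 hole -31.3 29.0
104 plate gap tool-y -25.3 32.9 range -41.3 63.1 hole -31.5 29.2
108 plate gap tool-y -25.3 33.0 range -41.0 63.1 hole -31.4 29.0
112 plate gap tool-y -25.5 33.0 range -41.2 63.1 hole -31.6 29.1
116 plate gap tool-y -25.5 32.9 range -41.0 63.1 hole -31.4 29.1
120 plate gap tool-y -25.4 32.9 range -41.5 63.9 hole -31.4 29.2
124 plate gap tool-y 23.4 32.2 range -41.0 64.0 hole -31.2 29.0
128 plate gap tool-y -35.0 -34.0 range -41.1 64.0 hole -31.3 29.0
132 plate gap tool-y -35.3 -34.3 range -40.8 63.9 hole -31.3 29.0
bay z edges 60 72.6 136.9 outer 50.2 200.6
bay z edges 40 72.6 137.0 outer 50.4 200.9
bay z edges 20 72.2 136.6 outer 50.0 201.1
bay z edges 0 72.3 136.9 outer 50.1 200.6
outer y 70 94.9
outer y 80 95.0
outer y 90 94.9
outer y 140 95.0
outer y 150 95.0
outer y 160 95.0
```

```bash

python3 -m crank '[{"offset":[0,0.0027,0.01],"spin":0},{"offset":[0,0,0.02],"spin":0},{"offset":[0,0,0.03],"spin":0},{"offset":[0,0,0.025],"spin":0},{"offset":[0,0,0.0142],"spin":0},{"offset":[0,0,0.006],"spin":0},{"offset":[0,0,0],"spin":0},{"offset":[0,0,0],"spin":0}]'
python3 -c "
from h import *
import pickle
P0=np.array([0.5183,0.0268,0.3797]);R=np.array([[0,-.989,.151],[0,.151,.989],[-1,0,0]]);T=P0+R@np.array([0,.0027,.1052]);print(T)
go([T[0],T[1],.31],81.34)
p=bot.capture('wrist');cv2.imwrite('pics/wrist3.png',p['pixels'])
s=bot.read_state();R=np.array(s['tcp_rot']);P=np.array(s['position'])
w=world(p);t=((w-P)@R)*1000; z=w[...,2]*1000
L=t.reshape(-1,3);zz=z.ravel()
for yy in (60,55,50):
    m=(abs(L[:,1]-yy)<3)&(abs(zz-89.3)<3)&(abs(L[:,2])<110)
    a=np.sort(L[m,2]);g=np.diff(a);i=np.argmax(g) if len(g) else 0
    if len(a)>1: print('bay z',yy,a[i].round(1),a[i+1].round(1),'outer',a[0].round(1),a[-1].round(1))
m=(abs(L[:,0]-187)<5)&(abs(L[:,2])<50)&(abs(L[:,1])<80);print('frame',L[m].min(0),L[m].max(0))
"
```

```text
time_s: 8.1
position: [0.5312, 0.1309, 0.3796]
tcp_rot: [[-0.001, -0.988, 0.152], [-0.001, 0.152, 0.988], [-1.0, 0.0, -0.001]]
force: [0.4, 0.6, -2.0]
opening: 0.132
[0.5315149 0.1312505 0.3797   ]
t 8.1 P [0.5312 0.1309 0.3796] jawyaw 81.28 tilt 0.05 F [ 0.39  0.61 -2.  ] op 0.132 J [  2.1  26.1  94.9  -0.   59.1 -79.1]
tool offset total [ 0.0696 -0.0002  0.0005]
spin total -0.0011
bay z 60 -23.9 -11.2 outer -94.9 94.7
bay z 55 -32.5 32.6 outer -95.0 95.3
bay z 50 -32.4 32.3 outer -95.4 95.1
frame [182.10386756 -45.39344139 -30.22729433] [191.96482639  50.92323306  29.98431767]
```

View pics/wrist3.png

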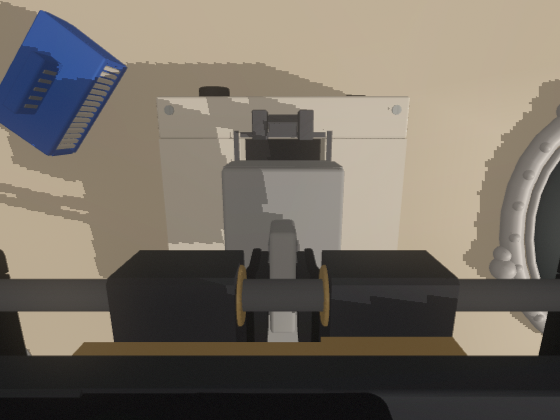

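The picture shows the cassette centred over the bay (frame columns 223–343, bay walls 238–328 at depth, catch at (283,125)). Descending.

```bash

python3 -m crank '[{"offset":[0.008,0,0.0003],"spin":0},{"offset":[0.015,0,0],"spin":0},{"offset":[0.018,0,0],"spin":0},{"offset":[0.015,0,0],"spin":0},{"offset":[0.01,0,0],"spin":0},{"offset":[0.005,0,0],"spin":0},{"offset":[0.003,0,0],"spin":0},{"offset":[0,0,0],"spin":0},{"offset":[0,0,0],"spin":0}]'
python3 -c "
from h import *
go([.5314,.1311,.298],81.34)"
python3 -m crank '[{"offset":[0.002,0,0],"spin":0},{"offset":[0.002,0,0],"spin":0},{"offset":[0,0,0],"spin":0},{"offset":[0,0,0],"spin":0}]'
```

```text
time_s: 9.05
position: [0.5316, 0.1318, 0.3062]
tcp_rot: [[0.001, -0.988, 0.151], [0.0, 0.151, 0.988], [-1.0, -0.001, 0.0]]
force: [0.4, 0.5, -1.7]
opening: 0.135
t 9.05 P [0.5316 0.1318 0.3062] jawyaw 81.3 tilt 0.07 F [ 0.39  0.48 -1.7 ] op 0.135 J [  2.2  32.2  98.5   0.   49.2 -79.1]
tool offset total [ 0.0082  0.0001 -0.0008]
spin total -0.0007
time_s: 9.45
position: [0.5313, 0.1319, 0.3018]
tcp_rot: [[0.0, -0.989, 0.151], [-0.0, 0.151, 0.989], [-1.0, -0.0, -0.0]]
force: [0.5, 0.5, -1.7]
opening: 0.131
```

```bash

python3 -m crank '[{"offset":[0.002,0,0],"spin":0},{"offset":[0.002,0,0],"spin":0},{"offset":[0,0,0],"spin":0}]'
python3 -m crank '[{"offset":[0.0015,0,0],"spin":0},{"offset":[0,0,0],"spin":0}]'
python3 -m crank '[{"offset":[0.0015,0,0],"spin":0},{"offset":[0,0,0],"spin":0}]'
```

```text
time_s: 9.75
position: [0.5312, 0.1318, 0.2974]
tcp_rot: [[-0.001, -0.988, 0.151], [-0.0, 0.151, 0.988], [-1.0, 0.001, -0.0]]
force: [-0.3, -0.7, -2.1]
opening: 0.134
time_s: 9.95
position: [0.5313, 0.1318, 0.296]
tcp_rot: [[-0.0, -0.989, 0.151], [-0.0, 0.151, 0.989], [-1.0, 0.0, -0.0]]
force: [-0.5, 0.3, -2.2]
opening: 0.137
time_s: 10.15
position: [0.5313, 0.1318, 0.2946]
tcp_rot: [[-0.0, -0.989, 0.151], [-0.0, 0.151, 0.989], [-1.0, 0.0, -0.0]]
force: [-0.5, 0.4, -2.2]
opening: 0.138
```

```bash

python3 -m crank '[{"offset":[0.0015,0,0],"spin":0},{"offset":[0.0015,0,0],"spin":0},{"offset":[0,0,0],"spin":0}]'
python3 -m crank '[{"offset":[0.0015,0,0],"spin":0},{"offset":[0.0015,0,0],"spin":0},{"offset":[0,0,0],"spin":0}]'
python3 -m crank '[{"offset":[0.001,0,0],"spin":0},{"offset":[0.001,0,0],"spin":0},{"offset":[0,0,0],"spin":0}]'
```

```text
time_s: 10.45
position: [0.5312, 0.1318, 0.2915]
tcp_rot: [[-0.001, -0.988, 0.151], [-0.0, 0.151, 0.988], [-1.0, 0.001, -0.0]]
force: [0.4, -0.4, -1.8]
opening: 0.134
time_s: 10.75
position: [0.5313, 0.1318, 0.2885]
tcp_rot: [[-0.001, -0.989, 0.151], [-0.0, 0.151, 0.989], [-1.0, 0.0, -0.0]]
force: [0.2, 0.2, -2.0]
opening: 0.138
time_s: 11.05
position: [0.5313, 0.1318, 0.2866]
tcp_rot: [[-0.0, -0.988, 0.151], [-0.0, 0.151, 0.988], [-1.0, 0.0, -0.0]]
force: [-0.2, 0.3, -1.7]
opening: 0.134
```

```bash

python3 -m crank '[{"offset":[0.001,0,0],"spin":0},{"offset":[0,0,0],"spin":0}]'
python3 -m crank '[{"offset":[0.0008,0,0],"spin":0},{"offset":[0,0,0],"spin":0}]'
```

```text
time_s: 11.25
position: [0.5314, 0.1319, 0.2858]
tcp_rot: [[0.0, -0.988, 0.151], [0.0, 0.151, 0.988], [-1.0, -0.0, 0.0]]
force: [0.8, -0.0, -1.7]
opening: 0.135
time_s: 11.45
position: [0.5314, 0.1319, 0.2854]
tcp_rot: [[0.001, -0.989, 0.151], [0.0, 0.151, 0.989], [-1.0, -0.0, 0.0]]
force: [-0.7, 0.6, 4.5]
opening: 0.136
```

```bash

python3 -m crank '[{"offset":[0,0,0],"spin":0},{"offset":[0,0,0],"spin":0},{"offset":[0,0,0],"spin":0},{"offset":[0,0,0],"spin":0}]' 0.045
python3 -m crank '[{"offset":[-0.01,0,0],"spin":0},{"offset":[-0.02,0,0],"spin":0},{"offset":[-0.03,0,0],"spin":0},{"offset":[-0.03,0,0],"spin":0},{"offset":[-0.02,0,0],"spin":0},{"offset":[-0.01,0,0],"spin":0},{"offset":[0,0,0],"spin":0}]'
python3 - <<'E'
from h import *
s=go([.5314,.1311,.298],81.34)
p=bot.capture('wrist');cv2.imwrite('pics/wrist4.png',p['pixels'])
R=np.array(s['tcp_rot']);P=np.array(s['position'])
w=world(p);z=w[...,2]
m=(abs(z-.1)<.012)&(np.hypot(w[...,0]-.532,w[...,1]-.131)<.065)
print(np.histogram(z[m],bins=np.arange(.088,.113,.002)))
E
```

```text
time_s: 11.85
position: [0.5314, 0.1318, 0.2848]
tcp_rot: [[-0.0, -0.989, 0.151], [-0.0, 0.151, 0.989], [-1.0, 0.0, -0.0]]
force: [-0.3, 0.8, 0.3]
opening: 0.409
time_s: 12.55
position: [0.5316, 0.1319, 0.4067]
tcp_rot: [[0.004, -0.989, 0.151], [0.0, 0.151, 0.989], [-1.0, -0.004, 0.001]]
force: [-0.7, -0.6, -0.4]
opening: 0.516
t 12.55 P [0.5316 0.1319 0.4067] jawyaw 81.31 tilt 0.22 F [-0.7  -0.6  -0.44] op 0.516 J [  2.2  24.1  93.2   0.   62.5 -79.1]
tool offset total [ 0.1087  0.0004 -0.0009]
spin total -0.0006
(array([4834, 1305,   14,   47,  488, 5724,  627,    2,    6,   10,    5,
         15]), array([0.088, 0.09 , 0.092, 0.094, 0.096, 0.098, 0.1  , 0.102, 0.104,
       0.106, 0.108, 0.11 , 0.112]))
```

View pics/wrist4.png

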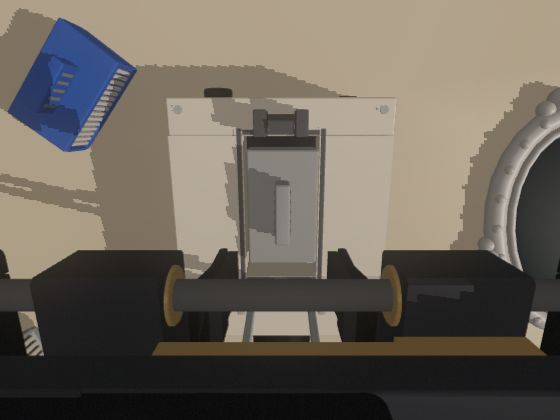

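```bash
cat >> h.py <<'E'
O=np.array([.5341,.1312]);YW=np.radians(-8.7)
AX=np.array([np.cos(YW),np.sin(YW)]);AY=np.array([-AX[1],AX[0]])
def ex():
    s=bot.read_state();R=np.array(s["tcp_rot"]);P=np.array(s["position"]);d=P[:2]-O
    print("t",round(s["time_s"],2),"tip in ex mm: x %.1f y %.1f z %.1f"%(d@AX*1e3,d@AY*1e3,(P[2]-.182)*1e3),"F ex x %.1f y %.1f z %.1f"%(np.array(s["force"])[:2]@AX,np.array(s["force"])[:2]@AY,s["force"][2]),"tilt",np.degrees(np.arccos(min(1,-R[2,0]))).round(2),"J",np.round(s["joint_positions"],0))
    return s
E
python3 -m crank '[{"offset":[-0.01,0,0],"spin":0},{"offset":[-0.025,0,0],"spin":0},{"offset":[-0.035,0,0],"spin":0},{"offset":[-0.03,-0.01,0],"spin":0},{"offset":[-0.015,-0.02,0],"spin":0},{"offset":[-0.005,-0.03,0],"spin":0},{"offset":[0,-0.03,0],"spin":0},{"offset":[0,-0.025,0],"spin":0},{"offset":[0,-0.015,0],"spin":0},{"offset":[0,-0.005,0],"spin":0},{"offset":[0,0,0],"spin":0},{"offset":[0,0,0],"spin":0}]' 0
python3 -c "
from h import *
ex()
for n in ('scene','top'):
  p=bot.capture(n);cv2.imwrite('pics/%s5.png'%n,p['pixels'])"
```

```text
time_s: 13.8
position: [0.6642, 0.1117, 0.5244]
tcp_rot: [[-0.002, -0.989, 0.151], [0.0, 0.151, 0.989], [-1.0, 0.002, -0.0]]
force: [0.9, 0.1, 0.8]
opening: 0.003
t 13.8 tip in ex mm: x 131.5 y 0.4 z 342.4 F ex x 0.8 y 0.2 z 0.8 tilt 0.12 J [  0.  29.  66.   0.  86. -81.]
```

View pics/scene5.png

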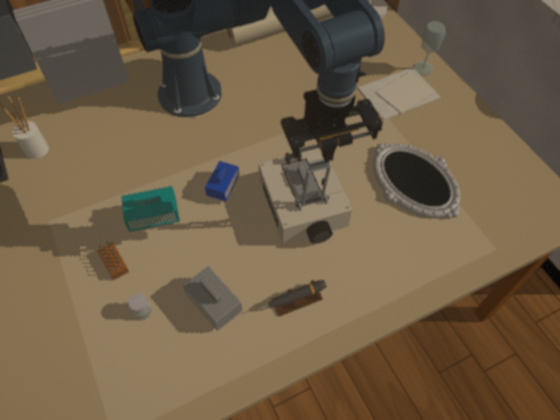

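```bash

python3 -c "
from h import *
p=bot.capture('scene');w=world(p)
d=w[...,:2]-O;l=np.stack([d@AX,d@AY,w[...,2]],-1)*1e3
m=(l[...,2]>150)&(l[...,2]<312)&(abs(l[...,1])<40)&(l[...,0]>40)&(l[...,0]<160)
L=l[m]
for z in range(150,312,15):
    q=L[(L[:,2]>=z)&(L[:,2]<z+15)]
    if len(q):print(z,len(q),np.median(q,0).round(1),q.min(0).round(),q.max(0).round())
p=bot.capture('wrist');cv2.imwrite('pics/wrist5.png',p['pixels'])
"
```

```text
150 21 [ 88.9  23.3 158.1] [ 83. -30. 151.] [ 93.  29. 164.]
165 27 [ 89.5  19.9 173.7] [ 81. -29. 166.] [ 93.  29. 180.]
180 33 [ 90.9  19.5 186.3] [ 81. -29. 180.] [ 97.  28. 194.]
195 28 [ 92.8  22.1 202.3] [ 85. -30. 195.] [ 96.  30. 209.]
210 25 [ 96.  -24.2 218.6] [ 90. -29. 211.] [ 98.  28. 225.]
225 24 [ 96.8  -0.4 232.9] [ 88. -29. 225.] [ 99.  27. 239.]
240 29 [ 97.8  22.9 246.3] [ 90. -29. 240.] [101.  29. 255.]
255 75 [ 99.4  -3.5 265.6] [ 94. -31. 256.] [104.  30. 270.]
270 61 [ 1.005e+02 -2.000e-01  2.774e+02] [ 98. -24. 270.] [105.  25. 284.]
285 77 [101.8  -5.8 294.1] [ 96. -25. 285.] [105.  24. 300.]
300 3 [103.4  -8.2 300.9] [101. -14. 300.] [106.  -1. 302.]
```

View pics/wrist5.png

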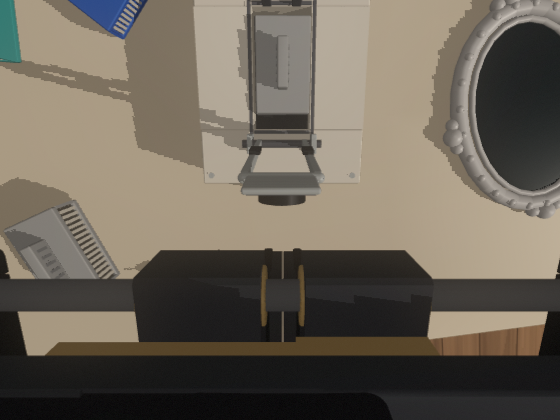

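```bash

python3 -c "
import numpy as np
pr=None
for th,r in zip(np.linspace(1.6,.2,15),np.linspace(178,190.5,15)):
    f=3
    c=np.array([80-r*np.cos(th)+f*np.sin(th)+9.5,103+r*np.sin(th)+f*np.cos(th)])
    d=(c-pr) if pr is not None else (0,0)
    print('th %.2f tip x %.1f z %.1f  tool x(down) %.1f tool y %.1f'%(th,*c,-d[1],-d[0])); pr=c
"
python3 -m crank '[{"offset":[0.01,0,0],"spin":0},{"offset":[0.02,0,0],"spin":0},{"offset":[0.02,0.002,0],"spin":0},{"offset":[0.01,0.004,0],"spin":0},{"offset":[0.002,0.006,0],"spin":0},{"offset":[0,0,0],"spin":0},{"offset":[0,0,0],"spin":0}]'
python3 -c "
from h import *
ex()"
```

```text
th 1.60 tip x 97.7 z 280.8  tool x(down) 0.0 tool y 0.0
th 1.50 tip x 79.8 z 281.7  tool x(down) -0.8 tool y 17.9
th 1.40 tip x 61.9 z 280.7  tool x(down) 1.0 tool y 17.9
th 1.30 tip x 44.1 z 277.9  tool x(down) 2.8 tool y 17.8
th 1.20 tip x 26.5 z 273.3  tool x(down) 4.6 tool y 17.6
th 1.10 tip x 9.4 z 267.0  tool x(down) 6.3 tool y 17.1
th 1.00 tip x -7.0 z 258.9  tool x(down) 8.1 tool y 16.5
th 0.90 tip x -22.7 z 249.2  tool x(down) 9.7 tool y 15.6
th 0.80 tip x -37.3 z 237.9  tool x(down) 11.3 tool y 14.7
th 0.70 tip x -50.9 z 225.1  tool x(down) 12.8 tool y 13.5
th 0.60 tip x -63.1 z 211.0  tool x(down) 14.1 tool y 12.2
th 0.50 tip x -73.9 z 195.7  tool x(down) 15.3 tool y 10.8
th 0.40 tip x -83.1 z 179.3  tool x(down) 16.4 tool y 9.3
th 0.30 tip x -90.8 z 161.9  tool x(down) 17.4 tool y 7.6
th 0.20 tip x -96.6 z 143.8  tool x(down) 18.1 tool y 5.9
time_s: 14.7
position: [0.653, 0.1134, 0.4642]
tcp_rot: [[0.002, -0.989, 0.151], [-0.0, 0.151, 0.989], [-1.0, -0.002, 0.0]]
force: [0.3, -0.3, 0.2]
opening: 0.004
t 14.7 tip in ex mm: x 120.2 y 0.4 z 282.2 F ex x 0.3 y -0.3 z 0.2 tilt 0.14 J [  0.  30.  72.  -0.  77. -81.]
```

```bash

python3 -m crank '[{"offset":[0,0.003,0],"spin":0},{"offset":[0,0.003,0],"spin":0},{"offset":[0,0.004,0],"spin":0},{"offset":[0,0.004,0],"spin":0},{"offset":[0,0.004,0],"spin":0},{"offset":[0,0.005,0],"spin":0},{"offset":[0,0,0],"spin":0}]'
python3 -c "
from h import *
ex()"
python3 -m crank '[{"offset":[0,0.006,0],"spin":0},{"offset":[0,0.008,0],"spin":0},{"offset":[0,0.01,0],"spin":0},{"offset":[0.001,0.01,0],"spin":0},{"offset":[0.0015,0.01,0],"spin":0},{"offset":[0.002,0.01,0],"spin":0},{"offset":[0,0,0],"spin":0}]'
python3 -c "
from h import *
ex()
p=bot.capture('wrist');cv2.imwrite('pics/wrist6.png',p['pixels'])
p=bot.capture('scene');cv2.imwrite('pics/scene6.png',cv2.resize(p['pixels'][80:280,180:420],None,fx=3,fy=3))"
```

```text
time_s: 15.4
position: [0.6294, 0.1169, 0.4629]
tcp_rot: [[-0.001, -0.989, 0.151], [0.0, 0.151, 0.989], [-1.0, 0.001, -0.0]]
force: [-0.6, 0.9, 0.8]
opening: 0.001
t 15.4 tip in ex mm: x 96.4 y 0.3 z 280.9 F ex x -0.8 y 0.8 z 0.8 tilt 0.06 J [  1.  28.  76.   0.  76. -81.]
time_s: 16.1
position: [0.575, 0.1253, 0.4581]
tcp_rot: [[-0.003, -0.989, 0.151], [0.0, 0.151, 0.989], [-1.0, 0.003, -0.0]]
force: [0.3, -0.2, -1.0]
opening: 0.007
t 16.1 tip in ex mm: x 41.4 y 0.3 z 276.1 F ex x 0.4 y -0.2 z -1.0 tilt 0.15 J [  1.  24.  84.   0.  72. -80.]
```

View pics/scene6.png

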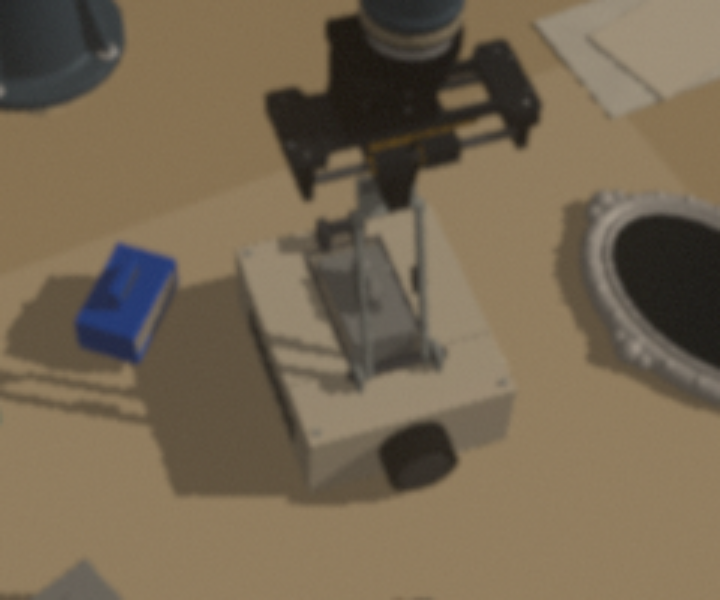

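View pics/wrist6.png

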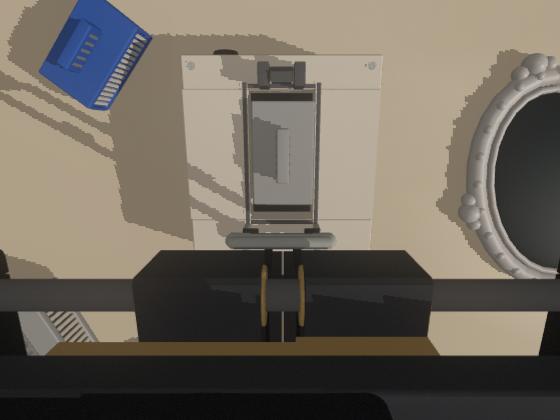

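```bash

python3 -m crank '[{"offset":[0.0012,0.0075,0],"spin":0},{"offset":[0.0012,0.0075,0],"spin":0},{"offset":[0.0032,0.0086,0],"spin":0},{"offset":[0.0032,0.0086,0],"spin":0},{"offset":[0.0041,0.0082,0],"spin":0},{"offset":[0.0041,0.0082,0],"spin":0},{"offset":[0.0049,0.0078,0],"spin":0},{"offset":[0.0049,0.0078,0],"spin":0},{"offset":[0,0,0],"spin":0}]'
python3 -c "
from h import *
ex()"
python3 -m crank '[{"offset":[0.0057,0.0074,0],"spin":0},{"offset":[0.0057,0.0074,0],"spin":0},{"offset":[0.0064,0.0067,0],"spin":0},{"offset":[0.0064,0.0067,0],"spin":0},{"offset":[0,0,0],"spin":0}]'
python3 -c "
from h import *
ex()
p=bot.capture('scene');cv2.imwrite('pics/scene7.png',cv2.resize(p['pixels'][80:280,180:420],None,fx=3,fy=3))
p=bot.capture('wrist');cv2.imwrite('pics/wrist7.png',p['pixels'])"
```

```text
time_s: 17.1
position: [0.5119, 0.1348, 0.4307]
tcp_rot: [[-0.003, -0.989, 0.151], [-0.0, 0.151, 0.989], [-1.0, 0.003, -0.001]]
force: [-0.6, 0.6, -0.0]
opening: 0.002
t 17.1 tip in ex mm: x -22.5 y 0.2 z 248.7 F ex x -0.7 y 0.5 z -0.0 tilt 0.19 J [  3.  21.  94.   0.  65. -79.]
time_s: 17.6
position: [0.484, 0.139, 0.4062]
tcp_rot: [[-0.004, -0.989, 0.151], [-0.0, 0.151, 0.989], [-1.0, 0.004, -0.001]]
force: [-0.2, 0.6, -0.6]
opening: 0.003
t 17.6 tip in ex mm: x -50.7 y 0.2 z 224.2 F ex x -0.3 y 0.5 z -0.6 tilt 0.23 J [  3.  21.  99.   0.  60. -78.]
```

View pics/scene7.png

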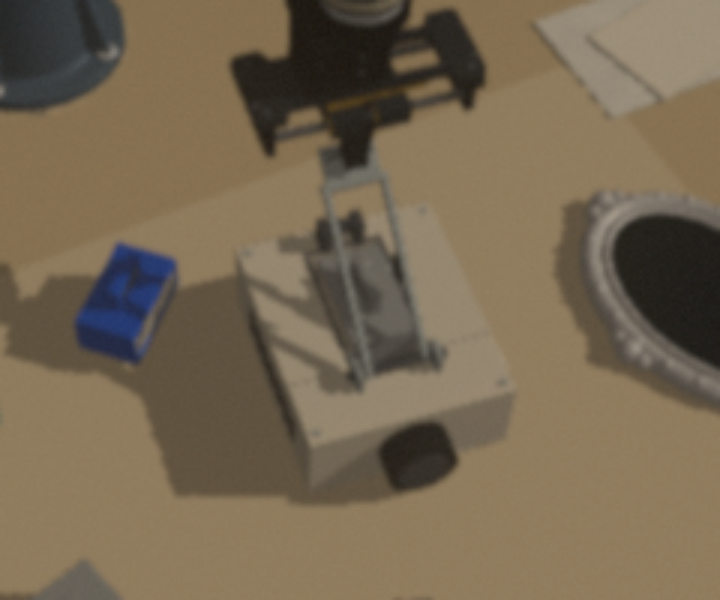

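View pics/wrist7.png

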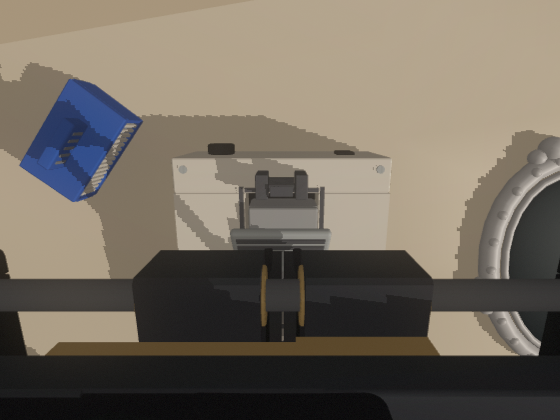

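```bash

python3 -m crank '[{"offset":[0.0066,0.0062,0],"spin":0},{"offset":[0.0066,0.0062,0],"spin":0},{"offset":[0.0076,0.0054,0],"spin":0},{"offset":[0.0076,0.0054,0],"spin":0},{"offset":[0.0082,0.0046,0],"spin":0},{"offset":[0.0082,0.0046,0],"spin":0},{"offset":[0.007,0.0030,0],"spin":0},{"offset":[0,0,0],"spin":0}]'
python3 -c "
from h import *
ex()"
python3 -m crank '[{"offset":[0.006,0.0026,0],"spin":0},{"offset":[0.006,0.0024,0],"spin":0},{"offset":[0.006,0.002,0],"spin":0},{"offset":[0.006,0.002,0],"spin":0},{"offset":[0.004,0.001,0],"spin":0},{"offset":[0,0,0],"spin":0}]'
python3 -c "
from h import *
ex()
p=bot.capture('scene');cv2.imwrite('pics/scene8.png',cv2.resize(p['pixels'][80:280,180:420],None,fx=3,fy=3))
p=bot.capture('wrist');cv2.imwrite('pics/wrist8.png',p['pixels'])"
```

```text
time_s: 18.5
position: [0.4497, 0.1442, 0.3545]
tcp_rot: [[-0.003, -0.989, 0.151], [-0.0, 0.151, 0.989], [-1.0, 0.003, -0.001]]
force: [0.0, 0.3, 0.3]
opening: 0.008
t 18.5 tip in ex mm: x -85.4 y 0.1 z 172.5 F ex x -0.0 y 0.3 z 0.3 tilt 0.18 J [  4.  23. 107.  -0.  51. -77.]
time_s: 19.1
position: [0.4402, 0.1457, 0.327]
tcp_rot: [[-0.002, -0.989, 0.151], [-0.0, 0.151, 0.989], [-1.0, 0.002, -0.0]]
force: [0.3, -0.1, -0.4]
opening: 0.005
t 19.1 tip in ex mm: x -95.0 y 0.2 z 145.0 F ex x 0.3 y -0.1 z -0.4 tilt 0.1 J [  4.  25. 109.  -0.  46. -77.]
```

View pics/wrist8.png

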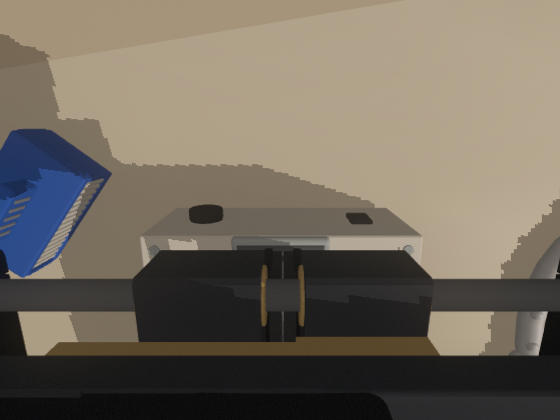

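View pics/scene8.png

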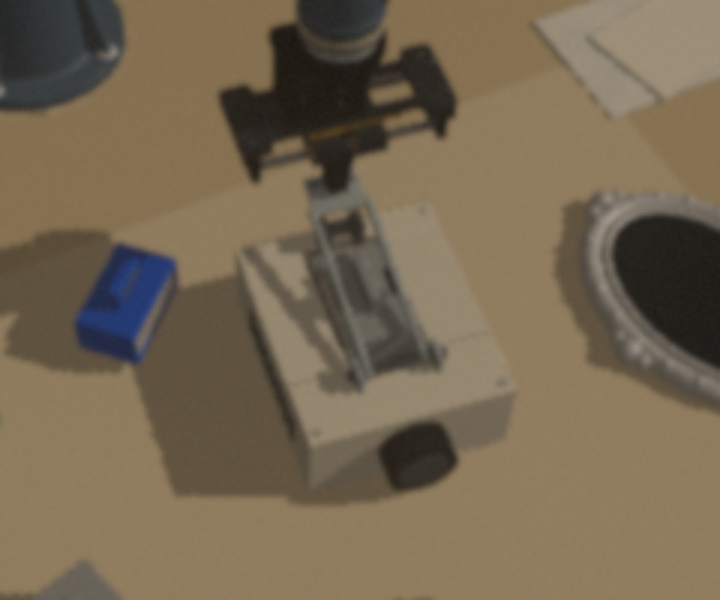

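```bash

python3 -m crank '[{"offset":[0.005,0.0015,0],"spin":0},{"offset":[0.005,0.0015,0],"spin":0},{"offset":[0.005,0.0015,0],"spin":0},{"offset":[0.004,0.0012,0],"spin":0},{"offset":[0,0,0],"spin":0}]'
python3 -c "
from h import *
ex()"
python3 -m crank '[{"offset":[0.003,0.0003,0],"spin":0},{"offset":[0.002,0.0003,0],"spin":0},{"offset":[0,0,0],"spin":0}]'
python3 -c "
from h import *
ex()"
```

```text
time_s: 19.7
position: [0.4349, 0.1466, 0.3082]
tcp_rot: [[-0.001, -0.988, 0.151], [-0.0, 0.151, 0.988], [-1.0, 0.001, -0.0]]
force: [-0.6, -0.3, 0.1]
opening: 0.009
t 19.7 tip in ex mm: x -100.4 y 0.2 z 126.2 F ex x -0.6 y -0.4 z 0.1 tilt 0.03 J [  5.  27. 111.   0.  42. -77.]
time_s: 20.0
position: [0.4344, 0.1467, 0.3035]
tcp_rot: [[-0.0, -0.988, 0.151], [-0.0, 0.151, 0.988], [-1.0, 0.0, -0.0]]
force: [0.6, 0.6, 1.3]
opening: 0.006
t 20.0 tip in ex mm: x -100.9 y 0.2 z 121.5 F ex x 0.5 y 0.6 z 1.3 tilt 0.0 J [  5.  27. 111.  -0.  41. -77.]
```

Now pressing slowly, reading the force.

```bash

python3 -m crank '[{"offset":[0.002,0,0],"spin":0},{"offset":[0.002,0,0],"spin":0},{"offset":[0,0,0],"spin":0}]' | grep -E "pos|force"
python3 -m crank '[{"offset":[0.002,0,0],"spin":0},{"offset":[0.002,0,0],"spin":0},{"offset":[0,0,0],"spin":0}]'| grep -E "pos|force"
python3 -m crank '[{"offset":[0.001,0,0],"spin":0},{"offset":[0.001,0,0],"spin":0},{"offset":[0,0,0],"spin":0}]'| grep -E "pos|force"
python3 -m crank '[{"offset":[0.001,0,0],"spin":0},{"offset":[0.001,0,0],"spin":0},{"offset":[0,0,0],"spin":0}]'| grep -E "pos|force"
```

```text
position: [0.4342, 0.1467, 0.2995]
force: [-0.2, 0.3, 3.1]
position: [0.434, 0.1467, 0.2953]
force: [-1.8, -0.0, 3.1]
position: [0.434, 0.1467, 0.2935]
force: [-2.5, 0.9, 3.3]
position: [0.4339, 0.1467, 0.2915]
force: [-2.6, 0.8, 5.3]
```

```bash

python3 -m crank '[{"offset":[0.001,0,0],"spin":0},{"offset":[0,0,0],"spin":0}]' | grep -E "pos|force"
python3 -m crank '[{"offset":[0.001,0,0],"spin":0},{"offset":[0,0,0],"spin":0}]'| grep -E "pos|force"
python3 -m crank '[{"offset":[0.0007,0,0],"spin":0},{"offset":[0,0,0],"spin":0}]'| grep -E "pos|force"
python3 -m crank '[{"offset":[0.0007,0,0],"spin":0},{"offset":[0,0,0],"spin":0}]'| grep -E "pos|force"
```

```text
position: [0.4339, 0.1467, 0.2906]
force: [-3.0, 0.3, 4.6]
position: [0.4339, 0.1468, 0.2896]
force: [-2.5, 0.9, 5.1]
position: [0.4339, 0.1468, 0.289]
force: [-3.4, 1.2, 7.0]
position: [0.4338, 0.1468, 0.2885]
force: [-3.4, 0.6, 7.9]
```

```bash

python3 -m crank '[{"offset":[0.0007,0,0],"spin":0},{"offset":[0,0,0],"spin":0}]' | grep -E "pos|force"
python3 -m crank '[{"offset":[0.0007,0,0],"spin":0},{"offset":[0,0,0],"spin":0}]'| grep -E "pos|force"
python3 -m crank '[{"offset":[0.0007,0,0],"spin":0},{"offset":[0,0,0],"spin":0}]'| grep -E "pos|force"
```

```text
position: [0.4338, 0.1468, 0.2879]
force: [-3.4, 0.3, 9.2]
position: [0.4338, 0.1468, 0.2873]
force: [-3.8, 1.1, 10.1]
position: [0.4338, 0.1468, 0.2867]
force: [-4.1, 1.4, 11.2]
```

```bash

python3 -m crank '[{"offset":[0.0007,0,0],"spin":0},{"offset":[0,0,0],"spin":0}]' | grep -E "pos|force"
python3 -m crank '[{"offset":[0.0007,0,0],"spin":0},{"offset":[0,0,0],"spin":0}]'| grep -E "pos|force"
python3 - <<'E'
from h import *
ex()
p=bot.capture('scene');w=world(p);cv2.imwrite('pics/scene9.png',cv2.resize(p['pixels'][100:260,230:390],None,fx=3.7,fy=3.7,interpolation=cv2.INTER_CUBIC))
E
```

```text
position: [0.4338, 0.1468, 0.286]
force: [-4.6, 0.9, 11.5]
position: [0.4338, 0.1468, 0.2854]
force: [-4.0, 1.1, 12.4]
t 23.0 tip in ex mm: x -101.5 y 0.2 z 103.4 F ex x -4.1 y 0.5 z 12.4 tilt 0.07 J [  5.  29. 112.   0.  39. -77.]
```

View pics/scene9.png

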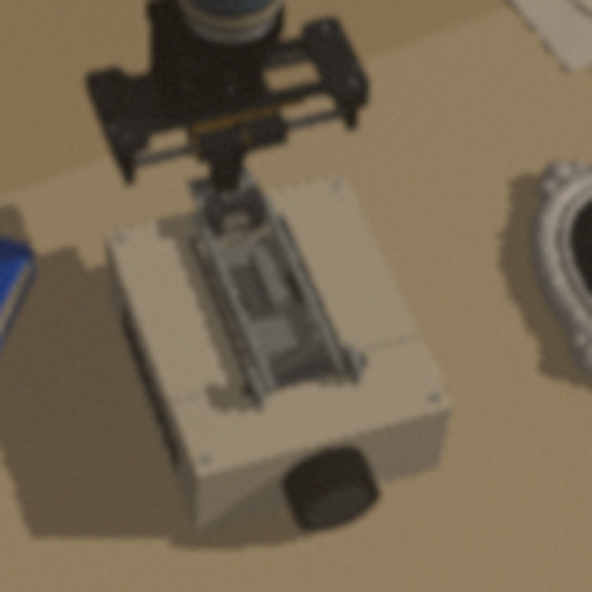

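```bash

for i in 1; do :; done
python3 -m crank '[{"offset":[-0.001,0,0],"spin":0},{"offset":[0,0,0],"spin":0}]' | grep -E "pos|force"
python3 -m crank '[{"offset":[-0.001,0,0],"spin":0},{"offset":[0,0,0],"spin":0}]' | grep -E "pos|force"
python3 -m crank '[{"offset":[-0.001,0,0],"spin":0},{"offset":[0,0,0],"spin":0}]' | grep -E "pos|force"
python3 -m crank '[{"offset":[-0.001,0,0],"spin":0},{"offset":[0,0,0],"spin":0}]' | grep -E "pos|force"
```

```text
position: [0.4338, 0.1468, 0.2864]
force: [-3.7, 0.0, 13.1]
position: [0.4338, 0.1468, 0.2873]
force: [-3.6, -0.6, 10.5]
position: [0.4338, 0.1468, 0.2882]
force: [-3.2, 1.0, 9.7]
position: [0.4338, 0.1468, 0.289]
force: [-3.4, 0.5, 7.4]
```

```bash

python3 -m crank '[{"offset":[-0.001,0,0],"spin":0},{"offset":[0,0,0],"spin":0}]' | grep -E "pos|force"
python3 -m crank '[{"offset":[-0.001,0,0],"spin":0},{"offset":[0,0,0],"spin":0}]' | grep -E "pos|force"
python3 -m crank '[{"offset":[-0.001,0,0],"spin":0},{"offset":[0,0,0],"spin":0}]' | grep -E "pos|force"
python3 -m crank '[{"offset":[-0.001,0,0],"spin":0},{"offset":[0,0,0],"spin":0}]' | grep -E "pos|force"
```

```text
position: [0.4348, 0.1466, 0.2897]
force: [-0.6, 0.1, -0.2]
position: [0.4347, 0.1466, 0.2906]
force: [0.7, 0.4, -0.3]
position: [0.4345, 0.1467, 0.2918]
force: [0.1, -0.7, -0.0]
position: [0.4344, 0.1467, 0.2928]
force: [1.4, 0.8, -0.6]
```

```bash

python3 -m crank '[{"offset":[-0.005,0,0],"spin":0},{"offset":[-0.02,0,0],"spin":0},{"offset":[-0.03,0,0],"spin":0},{"offset":[-0.04,0,0],"spin":0},{"offset":[-0.04,0,0],"spin":0},{"offset":[-0.03,0,0],"spin":0},{"offset":[-0.02,0,0],"spin":0},{"offset":[-0.01,-0.02,0],"spin":0},{"offset":[0,-0.03,0],"spin":0},{"offset":[0,-0.02,0],"spin":0},{"offset":[0,0,0],"spin":0},{"offset":[0,0,0],"spin":0}]'
python3 - <<'E'
from h import *
ex()
p=bot.capture('wrist');w=world(p);cv2.imwrite('pics/wrist10.png',p['pixels'])
d=w[...,:2]-O;l=np.stack([d@AX,d@AY,w[...,2]],-1)*1e3
L=l.reshape(-1,3);x,y,z=L.T
for n,m in dict(tab=(x>-114)&(x<-86)&(abs(y)<20)&(z>96),armL=(abs(y-26)<2)&(z>95)&(x>-78)&(x<40),armR=(abs(y+26)<2)&(z>95)&(x>-78)&(x<40),frame=(abs(x)<48)&(abs(y)>9)&(abs(y)<20),rib=(abs(x)<20)&(abs(y)<3),hous=(abs(y)>60)&(abs(y)<90)&(abs(x)<80)).items():
    q=L[m]
    if len(q)>10:
        print(n,len(q),np.median(q,0).round(1)); c=np.polyfit(q[:,0],q[:,2],1);print("  slope",c[0].round(4),"z at mean",np.polyval(c,np.median(q[:,0])).round(1))
p=bot.capture('scene');cv2.imwrite('pics/scene10.png',cv2.resize(p['pixels'][100:260,230:390],None,fx=3.7,fy=3.7,interpolation=cv2.INTER_CUBIC))
E
```

```text
time_s: 25.85
position: [0.503, 0.1361, 0.4875]
tcp_rot: [[-0.002, -0.988, 0.151], [0.0, 0.151, 0.988], [-1.0, 0.002, -0.0]]
force: [-0.9, -0.8, -0.9]
opening: 0.005
t 25.85 tip in ex mm: x -31.4 y 0.1 z 305.5 F ex x -0.7 y -0.9 z -0.9 tilt 0.11 J [  3.  17.  91.   0.  73. -78.]
tab 1112 [-100.6   -0.5  106. ]
  slope -0.0276 z at mean 106.0
armL 3658 [-57.4  26.  398.8]
  slope -3.788 z at mean 377.1
armR 3684 [-57.4 -26.  398.7]
  slope -3.9 z at mean 376.4
frame 1391 [-8.9 -9.2 94.8]
  slope 0.0017 z at mean 94.9
rib 219 [ -0.4  -0.5 118.8]
  slope 0.0002 z at mean 118.8
hous 9466 [-44.7 -61.6  90. ]
  slope -2.4009 z at mean 233.6
```

View pics/wrist10.png

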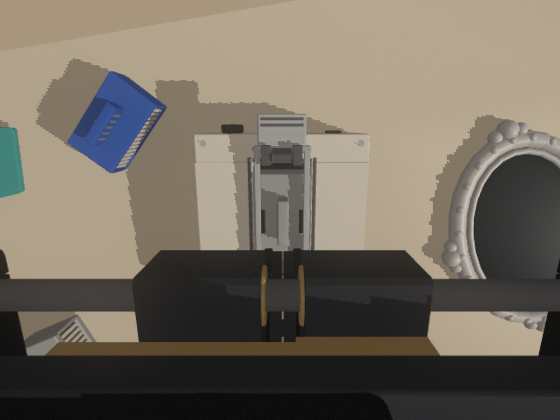

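View pics/scene10.png

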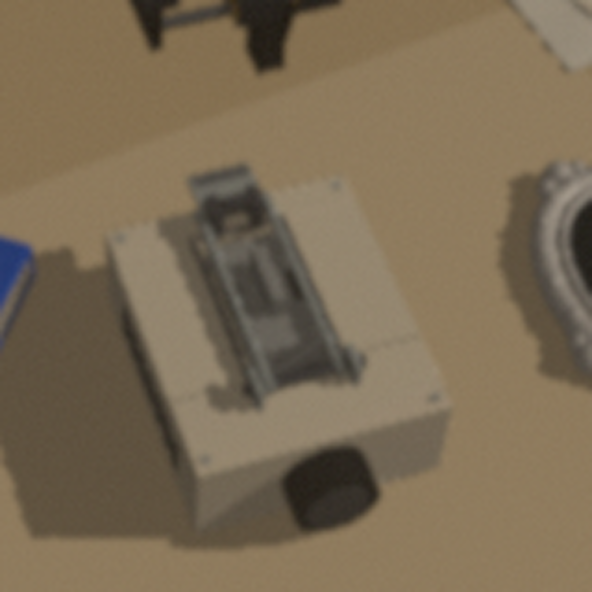

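```bash

python3 - <<'E'
from h import *
import pickle
for p in (pickle.load(open("wrist2.pkl","rb")),bot.capture('wrist')):
    w=world(p);d=w[...,:2]-O;l=np.stack([d@AX,d@AY,w[...,2]],-1)*1e3
    L=l.reshape(-1,3);x,y,z=L.T
    for a,b in ((-9,9),(-20,-13),(13,20)):
      for lo,hi in ((98,105),(105,110),(110,115),(115,124)):
        m=(y>a)&(y<b)&(x>-90)&(x<-55)&(z>lo)&(z<hi);q=L[m]
        if len(q)>3:print(a,lo,len(q),"x",np.percentile(q[:,0],[1,50,99]).round(1))
    print()
ex()
E
```

```text
-9 110 99 x [-80.8 -80.  -78. ]
-9 115 436 x [-78.6 -72.7 -67.5]
-20 115 306 x [-83.7 -74.6 -64.8]
13 115 285 x [-83.7 -74.6 -64.8]

-9 98 23 x [-89.2 -86.2 -83.2]
-9 105 141 x [-89.3 -85.3 -75. ]
-9 110 56 x [-80.6 -79.6 -71.1]
-9 115 207 x [-77.9 -73.1 -67.2]
-20 98 6 x [-88.2 -86.7 -84.2]
-20 105 35 x [-89.3 -87.2 -84.2]
-20 115 138 x [-83.8 -74.5 -64.9]
13 98 4 x [-89.2 -87.7 -85.3]
13 105 31 x [-89.3 -86.3 -84.2]
13 115 140 x [-83.8 -74.5 -64.9]

t 26.0 tip in ex mm: x -32.1 y 0.3 z 305.6 F ex x 0.1 y -0.3 z 0.5 tilt 0.08 J [  3.  17.  91.   0.  73. -78.]
```

The catch nose sits where it did when free (about 0.3 mm difference), and the cassette's origin is at about 38.8 mm. The robot is clear of everything, so I'm handing in.

```bash
python3 -m crank '[{"offset":[0,0,0],"spin":0},{"offset":[0,0,0],"spin":0},{"offset":[0,0,0],"spin":0}]' | head -2; python3 -c "
from rig import bot
print(bot.hand_in())"
```

```text
time_s: 26.3
position: [0.5033, 0.1362, 0.4879]
the job is handed in; nothing more can be done
None
```

I fitted the small grey cassette into the extractor bay, swung the bail over it and pressed the thumb tab until the catch held. I handed in at about 26 s of the 72 s allowed; the hand-in reports no verdict.

- **Port:** the wrist camera placed the port about 4 mm towards the tab end from mid-bay. The collar slid in with no noticeable force, and the cassette then seated at about 44 mm with roughly 6 N.
- **Bail:** I pressed the tab in small steps to a peak of about 13 N, slightly above the 11 N expected. There was no clear snap while pressing. On release the force fell from about 7 N to 0 within 1 mm, which showed the catch was holding.
- **Last checks:**
  - The cassette's underside is at about 38.8 mm and it stands level.
  - The tab's upper face is at about 106 mm, so the bail is within about 0.003 rad of closed. A slope fit over the tab read about 0.028 rad, but I put that down to its ridges.
  - The catch nose is within about 0.4 mm of where it was before the bail closed.
  - The gripper is well clear. No move went near the mirror, handpiece, burr block or jar, though I did not measure their final positions.
- **Disagreement:** the top and wrist cameras differed by about 3 mm in world position, so I aligned the cassette using the wrist camera.

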